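# Clamp the plate pack in the hand press

## Robot

A 6-joint arm with a two-finger parallel gripper is mounted at the origin on a cart in front of the work surface, level with it; the furniture and walls round the work are solid. World frame = base frame: x ahead of the robot, y to its left, z up, the work surface at z = 0. Lengths are in m, angles in rad, forces in N, time in s.
With the tool pointing down it reaches from about 0.35 to 0.775 m from the base axis. Payload 5.5 kg.
Tool frame: the origin (TCP) lies midway between the tips of the shut fingers; the grasp point (between the pads) lies 19 mm behind it; z points along the fingers, y is the direction in which the jaws open and shut (so a half turn about z gives the same grasp; the last joint's range is limited). The gripper opens to 85 mm and grips with 20 to 120 N. Pads are 22 mm wide; open, the fingers measure 114 mm over their backs; the gripper's body (76 mm by 85 mm) begins 54 mm behind the grasp point. The pads swing forward as they close: fully open they stand 13 mm farther back than shut.
Start: joints at [-1.404, 0.313, 0.046, 1.304, 0, 1.431], TCP at [0.174, -0.548, 0.231] pointing down, gripper open.
Joint ranges: [-2.76, 2.76], [-0.86, 1.69], [-1.03, 1.26], [-2.2, 2.34], [-1.47, 1.5], [-3.14, 3.14]. Speed limits (rad/s): [2.57, 2.57, 3.14, 3.14, 3.14, 3.14].

## Interface

Orientations are given as a unit quaternion [w, x, y, z].
In Python, from workcell import env gives the robot as it stands.
- The arm moves only by the shell command python3 -m pendant 'ROWS' [FORCE]. ROWS is JSON, a list of rows, each a list of 3 entries, a list of its own where there are three numbers: the shift along the tool's x, y, z each as a share of 20 mm, from -1 to 1, then the turn about the tool's z as a share of 6 degrees, from -1 to 1, then the closure, from -1 (fully open) to 1 (shut). In form: [[[tx, ty, tz], turn, claw], ...]. A call has 1 to 12 rows; each row shifts and turns the commanded pose from where the row before left it, along the tool's axes as they then stand; what a row does not reach is not made up. A row lasts 1/8 s, in which the tool goes at most 62.5 mm and 10.7 degrees, less where a joint would pass 70% of its speed; a pose out of reach is approached as far as the arm can. A call with a number of a shift or a turn outside -1 to 1 is refused whole. A call with a gripper value outside its range is refused whole. The fingers move at their own pace and stop on an object; FORCE is the grip in N (left out, the last holds). Time passes only in rows, so rows that do not move let the fingers close. It gives the time, the measured TCP pose, the force and the opening at its end, in the units of the state.
- env.get_state(): the state, without advancing time (a new reading comes with each control period).
- env.read_camera(name): name is "scene" or "top"; returns a dict with "color" (420x560x3 uint8, blue, green, red), "mtx" (3x3 intrinsics, pixels), "view" (4x4, takes a point from world to camera coordinates). Camera axes: x right, y down, z forward; pixel columns grow to the right and rows downward; lengths in m; the calibration is good to about 2 mm. A picture is of the moment at which its call begins. There is no depth.
- env.hand_in(): hands the job in, once; it reports no verdict.
Trained networks look in the newest picture that a camera, given by its name, has taken for a name from the list of things; names that differ only in an ending like _2 or _b are one class to them, and where a whole thing is asked for, a point or a joint stands for the part that bears it (a point fixed in the world has none). Each returns a list of dicts, best first, with "p" (0 to 1); they miss things now and then, are a little off and sometimes report something else, mostly with a low value. They report only what shows in the picture. A call takes as long as a camera call.
- env.boxes_of(camera, thing): "location" ([column, row] in pixels, amid what is visible of it).
- env.cut_out(camera, thing): "region" (420x560 bool, what is visible of it) and "location" ([column, row] in pixels, amid what is visible of it).
The state is a dict: "clock": time; "joint_pos": joint angles; "qvel": joint speeds; "tau": joint torques, N m; "tcp_pos": TCP position; "orientation": TCP orientation; "wrist_force": force on the tool from outside, world axes, zero at the start; "ft_torque": the same for the moment, N m; "finger_gap": finger opening in m.
Only numpy, scipy, OpenCV 4.12 (cv2) and the standard library are available. Lean on these libraries where they do the work, as an engineer would, in place of code of your own. Each camera call takes 0.05 s, during which the arm holds its last target.

## Task

In the small hand press, slide the plate pack by its black handle fully home against the back stop, pushing gently, then turn the winged knob clockwise (seen from above) until the foot clamps the pack snugly, at about 25 N. Do not overtighten it, do not lean on the thin white panel close behind the wings, and leave the bystanders where they are. Let go of everything when done.

Things in the scene. Friction and masses are not known exactly. Their poses are not given: they have to be found in the camera images.
- press: grey hand press fixed to the worktop, base 195 x 124 x 10 mm (x = -140 to +55); origin on the worktop below the winged knob's axis; +x is the direction in which the pack is pushed home. Two guide rails along x, 64 mm apart inside, x = -99 to +31 mm, tops 24 mm above the worktop. A bridge over the origin carries the knob and, below, a rubber foot 28 mm across which the knob drives down.
- bridge_top (a point): centre of the top of the press's bridge, 68 mm above the worktop, axes as the press; bridge 126 mm long in y, 30 mm wide in x; nuts at y = +-52 mm on it reach 73 mm above the worktop.
- bed: steel plate on which the pack lies, fixed to the press, from x = -135 to +30 mm, its top 14 mm above the worktop; origin 10 mm above that of the press, same axes. It takes up the clamping force.
- stop: steel cross bar at the far end of the bed, fixed to the press; origin 10 mm above that of the press, same axes; near face at x = +30 mm, top 28 mm above the worktop. The pack's far end comes to rest on it.
- panel: thin upright white plastic panel, 110 mm wide in y, 4 mm thick, standing on the stop and reaching 112 mm above the worktop; origin 10 mm above that of the press, same axes; near face at x = +34 mm, only 7 mm beyond the sweep of the wing tips. It must not be leaned on (8 N at most).
- wing_grip (a point): point on the axis of the steel winged knob, 98 mm above the worktop, between its ears; x axis along the wings, z up. Ears: flat discs 28 mm across, 8 mm thick, centred 13 mm either side of the axis, together 54 mm long, 82 to 110 mm above the worktop; grip across the 8 mm. At the start they point along the press's x axis within 0.25 rad, one tip towards the panel.
- wing (a joint): angle of the screw under the winged ears, rad, grows clockwise seen from above; at 0 the ears lie along the press's x axis. Starts at -0.25 to 0.1. Dry friction of about 0.13 N m acts against turning and holds it where it is left; after a brisk step less is felt, so turn slowly to feel it. The ears sit on it through a rubber bush giving 0.5 rad per N m. Clockwise lowers the foot 3 mm per rad.
- foot_axis (a point): point on the knob's axis in the press, 36 mm above the worktop (top of the pack). The foot starts 0.4 to 3 mm above it, differently each time and not measured: it meets the pack after 0.15 to 1 rad. Thence its spring adds about 100 N of clamping force and 0.3 N m of turning moment per rad: 45 N feels like 0.13 N m above free turning, about 0.4 rad after touch, with no sudden stop.
- pack: plate pack, a stiff grey sandwich 160 mm long (x), 60 mm wide, 22 mm thick, about 0.35 kg, lying loose on the bed between the rails with 2 mm play either side; origin on its underside, 30 mm from its far end; x towards its far end, z up. Starts 30 to 55 mm short of home.
- pack_handle (a point): centre of the black upright handle near the pack's near end, 12 mm thick in x, 40 mm wide in y, 36 mm high; it lies 120 mm behind the pack's origin and 40 mm above its underside; axes as the pack.
- home (a point): point of the press on the bed's top, on the knob's axis, 14 mm above the worktop, axes as the press: the pack's origin comes here when its far end touches the stop.
- stopwatch: bystander: black stopwatch 71 x 59 x 17 mm, origin at the centre of its underside
- dye_jar_5: bystander: white jar with yellow cap, 50 mm across, 66 mm high, origin at the centre of its underside
- spanner_17: bystander: open-ended spanner 31 x 162 x 6 mm, origin at the centre of its underside
- beaker_150: bystander: beaker 62 mm across, 80 mm high, origin at the centre of its underside

How it is judged:
On the way, in this order (a step that is already met when the one before it is completed fails the run):
1. the pack is pushed fully home against the stop (x of pack in the frame of home above -0.0025 m and distance between pack and home below 0.004 m), for 0.2 s.
2. the pack is clamped on the bed with 14 to 38 N (contact force between pack and bed between 14 and 38 N), for 0.2 s.
At the end, for the whole second after the job is handed in: The pack rests within 2.5 mm of the stop, in the guides, and the foot clamps it on the bed with 14 to 38 N, the robot having let go (all of step 1 and all of step 2 and linear speed of pack below 0.01 m/s); the robot touches nothing.
It fails at once if the pack is pressed on the bed with more than 48 N (overtightened) (contact force between pack and bed above 48 N).
It fails at once if the pack is pushed on the stop with more than 30 N (contact force between pack and stop above 30 N).
It fails at once if the thin panel is pressed with more than 8 N (contact force between panel and anything else above 8 N).
It fails at once if a bystander is moved by more than 20 mm (distance of any of stopwatch, dye_jar_5, spanner_17, beaker_150 from where it was at the start of the episode above 0.02 m).
It also fails if it takes over 64 s, if anything falls off the work surface, if the arm or the gripper's body presses on something with over 40 N, if the wrist force passes 120 N, or if a joint passes its speed limit or range.

## Working session

There is one attempt and no reset: what is moved stays moved. The work goes in short steps, Python scripts to look and compute and a shell command to move; the robot and the scene stay as the last step left them, time stands still between calls to the robot, and variables do not carry over. Pictures are saved under pics/ and viewed, and the job is handed in when it is done.

```bash
ls; mkdir -p pics
python3 - <<'E'
from workcell import env
import cv2
s=env.get_state();print(s)
for c in("scene","top"):
    r=env.read_camera(c);cv2.imwrite(f"pics/{c}0.png",r["color"]);print(c,r["mtx"].tolist(),r["view"].tolist())
    for t in("press","pack_handle","wing_grip","panel","pack","stop","bed"):
        print(t,[(round(d["p"],2),d["location"]) for d in env.boxes_of(c,t)][:2])
print(env.get_state()["clock"])
E
```

```text
pics
{'clock': 0.0, 'joint_pos': array([-1.40362740e+00,  3.14005256e-01,  4.49662822e-02,  1.30358053e+00,
       -1.17475956e-05,  1.43121095e+00]), 'qvel': array([-0.00159308,  0.00012359, -0.00121687, -0.00049769,  0.00273363,
        0.00166144]), 'tau': array([ 8.76946251e-04, -4.80621529e+01,  2.98534280e+01,  1.92608644e-02,
       -1.33758463e-04, -4.67464019e-06]), 'tcp_pos': array([ 0.17354035, -0.54765258,  0.23040091]), 'orientation': array([-9.11420570e-04,  9.88260354e-01,  1.52776447e-01, -1.84452570e-05]), 'wrist_force': array([ 0.13062125,  0.85166893, -0.10434232]), 'ft_torque': array([0.02486332, 0.05934693, 0.01484548]), 'finger_gap': 0.08511269555371898}
scene [[537.9726884133103, 0.0, 284.9163814122119], [0.0, 537.9726884133103, 210.98397434862642], [0.0, 0.0, 1.0]] [[-0.8973155870419904, -0.4413769341975327, -0.003337545486562623, 0.4450868125423913], [-0.27068536883497585, 0.5562422727417101, -0.7856996659753711, 0.3359264300680685], [0.3486461936550592, -0.7041171322823522, -0.6185991397313086, 0.6795271546761186], [0.0, 0.0, 0.0, 1.0]]
press [(0.72, [198.5,
[... 179 characters left out ...]
(0.39, [201.9, 275.4])]
top [[434.36070589529567, 0.0, 272.5143018945012], [0.0, 434.36070589529567, 210.60132592954693], [0.0, 0.0, 1.0]] [[0.007052928092161073, -0.9999252023486683, 0.009992292694939177, -0.19531386148084615], [-0.9922004127639757, -0.008241377419773998, -0.12438014555877025, 0.584998403500392], [0.12445319247139801, -0.00903711271365856, -0.9921843243457725, 0.8832506214128985], [0.0, 0.0, 0.0, 1.0]]
press [(0.57, [179.2, 192.6])]
pack_handle [(0.56, [178.6, 232.1])]
wing_grip [(0.73, [170.8, 185.3]), (0.63, [230.9, 182.4])]
panel [(0.91, [175.6, 170.6]), (0.62, [178.0, 232.2])]
pack [(0.74, [178.4, 234.4])]
stop []
bed [(0.61, [181.8, 180.3]), (0.44, [177.7, 171.1])]
0.8
```

View pictures.

Run:
```python
import cv2
a=cv2.imread("pics/top0.png");cv2.imwrite("pics/topz0.png",cv2.resize(a[120:300,80:320],None,fx=3.3,fy=3.3,interpolation=cv2.INTER_CUBIC))
a=cv2.imread("pics/scene0.png");cv2.imwrite("pics/scenez0.png",cv2.resize(a[220:400,120:360],None,fx=3.3,fy=3.3,interpolation=cv2.INTER_CUBIC))
```

```text
(no output)
```

View pics/scene0.png

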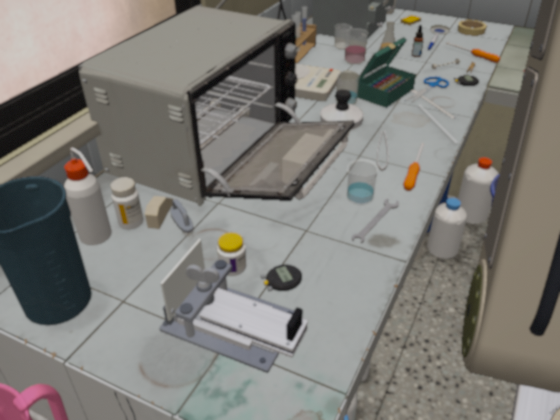

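View pics/top0.png

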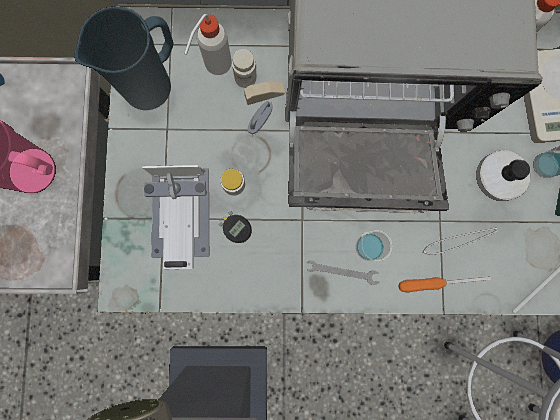

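```bash
echo
```

```text
(no output)
```

View pics/topz0.png

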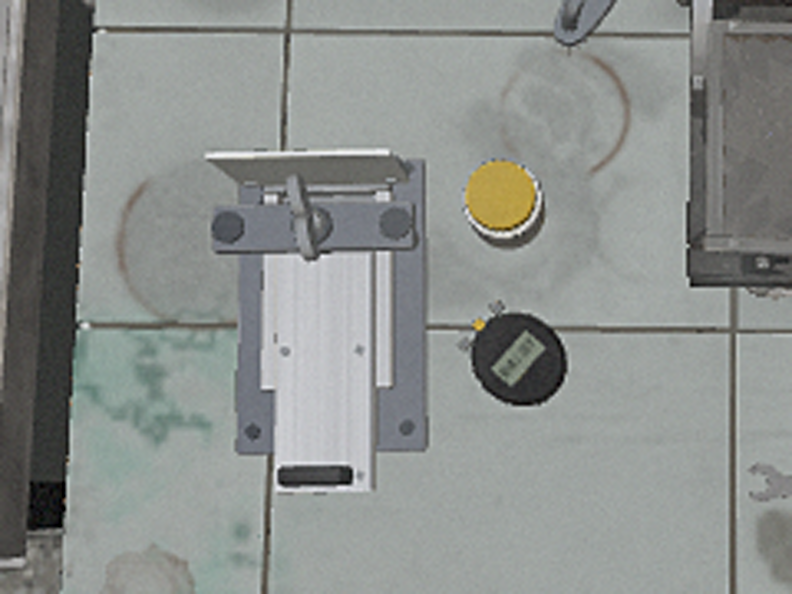

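View pics/scenez0.png

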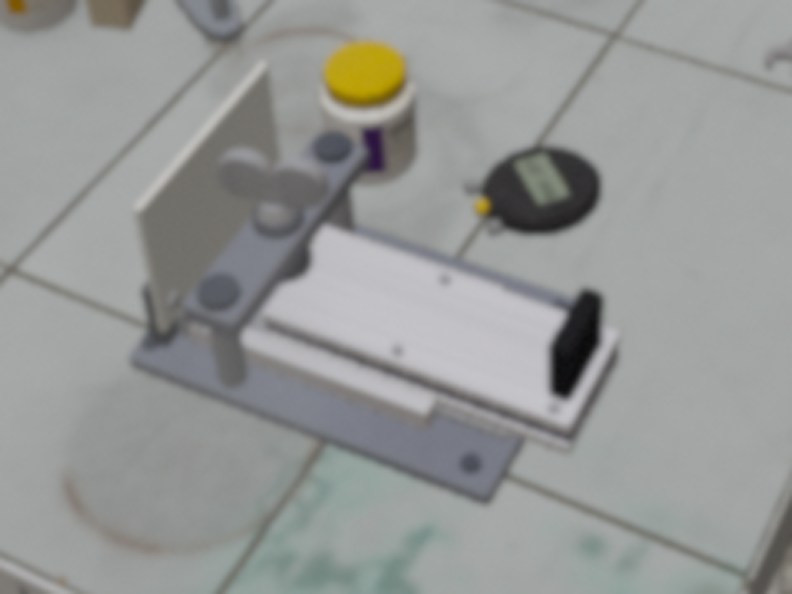

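```bash
cat > h.py <<'E'
import numpy as np
from scipy.optimize import least_squares
K={'scene':np.array([[537.9726884133103,0,284.9163814122119],[0,537.9726884133103,210.98397434862642],[0,0,1]]),'top':np.array([[434.36070589529567,0,272.5143018945012],[0,434.36070589529567,210.60132592954693],[0,0,1]])}
V={'scene':np.array([[-0.8973155870419904,-0.4413769341975327,-0.003337545486562623,0.4450868125423913],[-0.27068536883497585,0.5562422727417101,-0.7856996659753711,0.3359264300680685],[0.3486461936550592,-0.7041171322823522,-0.6185991397313086,0.6795271546761186],[0,0,0,1]]),'top':np.array([[0.007052928092161073,-0.9999252023486683,0.009992292694939177,-0.19531386148084615],[-0.9922004127639757,-0.008241377419773998,-0.12438014555877025,0.584998403500392],[0.12445319247139801,-0.00903711271365856,-0.9921843243457725,0.8832506214128985],[0,0,0,1]])}
def proj(c,P):
    q=K[c]@(V[c]@np.r_[P,1])[:3]; return q[:2]/q[2]
def onz(c,px,z):
    d=np.linalg.inv(K[c])@np.r_[px,1]; R=V[c][:3,:3];t=V[c][:3,3]
    o=-R.T@t;d=R.T@d; return o+d*(z-o[2])/d[2]
OFF={'top':np.array([80,120]),'scene':np.array([120,220])}
def uz(c,p): return np.array(p)/3.3+OFF[c]-0.35
E
python3 - <<'E'
from h import *
# press-frame features
F=[('top',(228,226),(0,.052,.073)),('top',(397,222),(0,-.052,.073)),('scene',(331,147),(0,-.052,.073)),('scene',(218,292),(0,.052,.073)),
('top',(236,454),(-.14,.062,.010)),('top',(427,451),(-.14,-.062,.010)),('top',(425,160),(.055,-.062,.010)),
('scene',(488,500),(-.14,.062,.010)),('scene',(133,362),(.055,.062,.008)),('top',(205,153),(.036,.055,.112)),('top',(388,150),(.036,-.055,.112)),('scene',(140,206),(.034,.055,.112)),('scene',(266,66),(.034,-.055,.112))]
def W(p,f):
    x,y,a=p;c,s=np.cos(a),np.sin(a);return np.array([x+c*f[0]-s*f[1],y+s*f[0]+c*f[1],f[2]])
def res(p): return np.concatenate([proj(c,W(p,f))-uz(c,u) for c,u,f in F])
r=least_squares(res,[.6,0,0],loss='soft_l1');print(r.x);print(res(r.x).reshape(-1,2).round(1))
p=r.x
# handle
for c,u,z in [('top',(315,475),.072),('scene',(583,300),.072)]:
    w=onz(c,uz(c,u),z)[:2]-p[:2];ca,sa=np.cos(p[2]),np.sin(p[2]);print(c,onz(c,uz(c,u),z),'press',ca*w[0]+sa*w[1],-sa*w[0]+ca*w[1])
# wing ends, z=.110 apex at ear centres; tips at z~.096
a=onz('top',uz('top',(295,178)),.108);b=onz('top',uz('top',(312,258)),.098);print(a,b,np.arctan2(*(a-b)[1::-1])-p[2])
ear=[onz('scene',uz('scene',q),.098) for q in((246,173),(303,181))];print(ear)
E
```

```text
[0.62924965 0.01294019 0.02740921]
[[-0.9 -0.8]
 [-1.2 -0.5]
 [ 1.6 -0.7]
 [ 1.2 -0.7]
 [-1.  -0.4]
 [-1.1 -0.6]
 [-0.6 -1.2]
 [ 1.2 -0.4]
 [-1.  -1. ]
 [-0.7 -0.2]
 [-0.1 -0.3]
 [ 1.   1.6]
 [ 2.1 -0.8]]
top [0.473485   0.00400943 0.072     ] press -0.1559508987131472 -0.004658558365122082
scene [ 0.47793676 -0.00234692  0.072     ] press -0.15167501578863266 -0.0111345246385182
[0.64952022 0.01444806 0.108     ] [0.60278277 0.0048051  0.098     ] 0.17605759205070778
[array([0.64335755, 0.0172452 , 0.098     ]), array([0.61652782, 0.01001657, 0.098     ])]
```

```bash
python3 -m pendant '[[[0.91,-0.97,0],0,1],[[0.91,-0.97,0],0,1],[[0.91,-0.97,0],0,1],[[0.91,-0.97,0],0,1],[[0.91,-0.97,0],0,1],[[0.91,-0.97,0],0,1],[[0.91,-0.97,0],0,1],[[0.91,-0.97,0],0,1],[[0.91,-0.97,0],0,1],[[0.91,-0.97,0],0,1],[[0.91,-0.97,0],0,1],[[0.91,-0.97,0],0,1]]' 30
```

```text
clock: 2.3
tcp_pos: [0.3119, -0.2592, 0.2314]
orientation: [0.0, 0.988, 0.153, 0.0]
wrist_force: [1.0, -1.1, 0.6]
finger_gap: 0.0004
```

```bash
python3 -m pendant '[[[0.91,-0.97,0],0,1],[[0.91,-0.97,0],0,1],[[0.91,-0.97,0],0,1],[[0.91,-0.97,0],0,1],[[0.91,-0.97,0],0,1],[[0.91,-0.97,0],0,1],[[0.91,-0.97,0],0,1],[[0.91,-0.97,0],0,1],[[0.91,-0.97,0],0,1],[[0.91,-0.97,0],0,1],[[0.9,-0.97,0],0,1],[[0,0,0],-1,1]]' 30; python3 -c "
from workcell import env;print(env.get_state())"
```

```text
clock: 3.8
tcp_pos: [0.4381, 0.0052, 0.2313]
orientation: [-0.0, 0.978, 0.207, 0.0]
wrist_force: [0.1, -0.6, 0.0]
finger_gap: 0.0005
{'clock': 3.8, 'joint_pos': array([-1.71850182e-01,  4.81830020e-02, -2.79346649e-01,  1.24291168e+00,
        2.13110603e-04,  2.55288259e+00]), 'qvel': array([-0.02539565, -0.00687132, -0.01189794,  0.0068288 , -0.01002704,
       -0.87257834]), 'tau': array([  0.77846076, -32.19919682,  29.85584199,  -0.12040913,
         0.13203882,   1.29473381]), 'tcp_pos': array([0.43809389, 0.00522444, 0.23130439]), 'orientation': array([-3.30597447e-05,  9.78356979e-01,  2.06924091e-01,  2.04367689e-04]), 'wrist_force': array([ 0.1226561 , -0.61343729,  0.01450243]), 'ft_torque': array([ 0.02902727, -0.00771861,  0.00623787]), 'finger_gap': 0.0005409786106453992}
```

```bash
python3 -m pendant '[[[0,0,0],-1,1],[[0,0,0],-1,1],[[0,0,0],-1,1],[[0,0,0],-1,1],[[0,0,0],-1,1],[[0,0,0],-1,1],[[0,0,0],-1,1],[[0,0,0],-1,1],[[0,0,0],-1,1],[[0,0,0],-1,1],[[0,0,0],-1,1],[[0,0,0],-1,1]]'; python3 -m pendant '[[[0,0,0],-1,1],[[0,0,0],-1,1],[[0,0,0],-1,1],[[0,0,0],-1,1],[[0,0,0],-1,1],[[0,0,0],-1,1],[[0,0,0],-1,1],[[0,0,0],-1,1],[[0,0,0],-1,1],[[0,0,0.5],-1,1],[[0,0,1],-1,1],[[0,0,1],-1,1]]';  python3 -m pendant '[[[0,0,1],-1,1],[[0,0,1],-1,1],[[0,0,1],-0.3,1],[[0,0,1],0,1],[[0,0,1],0,1],[[0,0,1],0,1],[[0,0,0.7],0,1],[[0,0,0],0,1]]'; python3 -c "
from workcell import env;import cv2
s=env.get_state();print(s['orientation'],s['joint_pos'],s['wrist_force'])
for c in ('scene','top'):
  a=env.read_camera(c)['color'];a=a[220:400,120:360] if c=='scene' else a[120:300,80:320]
  cv2.imwrite('pics/%s1.png'%c,cv2.resize(a,None,fx=3.3,fy=3.3,interpolation=cv2.INTER_CUBIC))"
```

```text
clock: 5.3
tcp_pos: [0.4375, 0.0039, 0.2313]
orientation: [0.0, 0.671, 0.742, 0.0]
wrist_force: [-0.1, -0.5, 1.2]
finger_gap: -0.0002
clock: 6.8
tcp_pos: [0.4377, 0.0039, 0.181]
orientation: [0.0, 0.106, 0.994, -0.0]
wrist_force: [0.4, 0.6, -0.3]
finger_gap: 0.0005
clock: 7.8
tcp_pos: [0.4369, 0.0038, 0.0465]
orientation: [-0.001, -0.012, 1.0, 0.0]
wrist_force: [0.3, 0.3, -0.1]
finger_gap: 0.0
[-9.48614284e-04 -1.20802392e-02  9.99926573e-01  1.30524604e-04] [-1.75337721e-01  2.02440921e-01 -5.94023362e-01  7.76244689e-01
 -9.70193957e-05 -1.99498706e-01] [ 0.26673276  0.2980039  -0.10174408]
```

View pics/scene1.png

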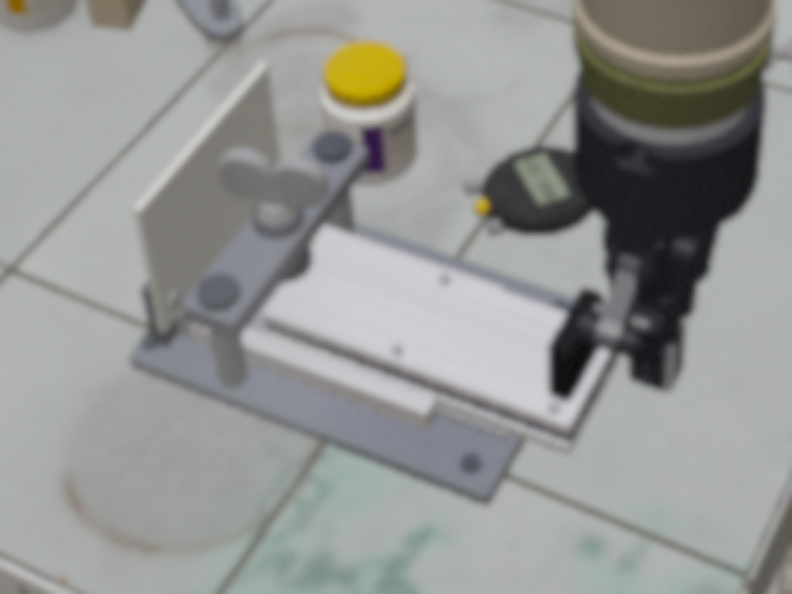

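View pics/top1.png

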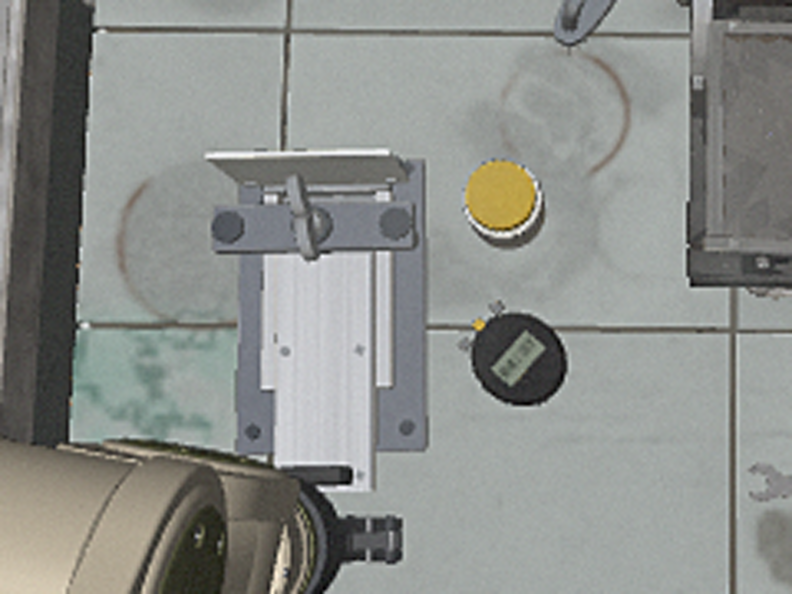

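```bash
python3 -m pendant '[[[-0.5,0,0],0,1],[[-0.3,0,0],0,1],[[-0.2,0,0],0,1],[[-0.2,0,0],0,1],[[-0.2,0,0],0,1],[[-0.2,0,0],0,1],[[-0.2,0,0],0,1],[[-0.2,0,0],0,1]]'; python3 -m pendant '[[[-0.2,0,0],0,1],[[-0.2,0,0],0,1],[[-0.2,0,0],0,1]]';python3 -m pendant '[[[-0.1,0,0],0,1],[[-0.1,0,0],0,1],[[-0.1,0,0],0,1]]'
```

```text
clock: 8.9
tcp_pos: [0.4779, 0.0045, 0.0472]
orientation: [-0.0, -0.012, 1.0, -0.0]
wrist_force: [-1.1, 0.1, -0.5]
finger_gap: 0.0002
clock: 9.28
tcp_pos: [0.49, 0.0048, 0.0472]
orientation: [-0.0, -0.012, 1.0, -0.0]
wrist_force: [0.1, -0.5, -0.4]
finger_gap: -0.0003
clock: 9.65
tcp_pos: [0.4923, 0.0049, 0.0469]
orientation: [-0.003, -0.012, 1.0, -0.0]
wrist_force: [-12.1, -1.2, 8.8]
finger_gap: -0.0002
```

```bash
python3 -m pendant '[[[0,0,0],0,1],[[0,0,0],0,1]]'; python3 -m pendant '[[[0.5,0,0],0,1],[[0.8,0,-0.6],0,1],[[0.5,0,-1],0,1],[[0,0,-1],0,1],[[0,0,-1],0,1]]'; python3 -c "
from workcell import env;import cv2
s=env.get_state();print(s['orientation'],s['wrist_force'])
for c in ('scene','top'):
  a=env.read_camera(c)['color'];a=a[220:400,120:360] if c=='scene' else a[120:300,80:320]
  cv2.imwrite('pics/%s2.png'%c,cv2.resize(a,None,fx=3.3,fy=3.3,interpolation=cv2.INTER_CUBIC))"
```

```text
clock: 9.9
tcp_pos: [0.4922, 0.0049, 0.0468]
orientation: [-0.003, -0.012, 1.0, -0.0]
wrist_force: [-9.4, -2.1, 7.7]
finger_gap: -0.0003
clock: 10.52
tcp_pos: [0.4601, 0.004, 0.1202]
orientation: [0.001, -0.012, 1.0, -0.0]
wrist_force: [0.7, 0.5, -0.7]
finger_gap: 0.0001
[ 9.03845100e-04 -1.20168841e-02  9.99927383e-01 -8.50966365e-05] [ 0.71047059  0.46260025 -0.68398359]
```

View pics/scene2.png

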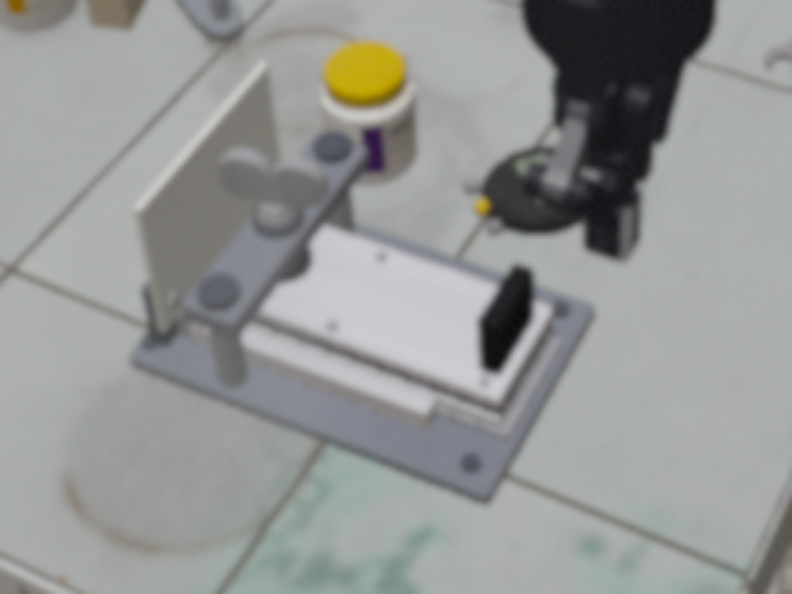

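View pics/top2.png

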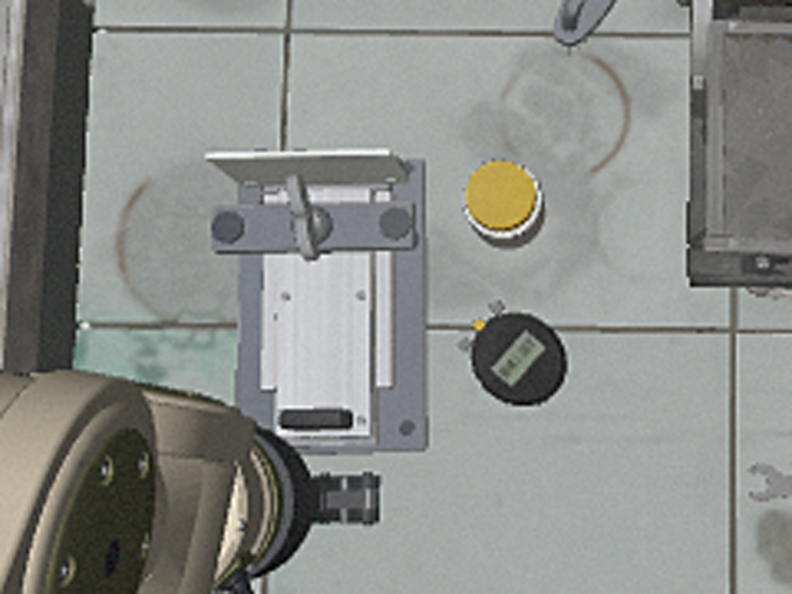

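Run:
```python
from h import *
import cv2
for n,P in((1,(.4369,.0038,.0465)),(2,(.4601,.004,.1202))):
    for c in('scene','top'):
        for dy in(-.03,0,.03):
            print(n,c,dy,((proj(c,np.array(P)+[0,dy,0])-OFF[c]+.35)*3.3).round())
# wing fit: two ears discs center ±13
a=cv2.imread("pics/scene2.png")[90:260,180:380];b=cv2.imread("pics/top2.png")[130:290,220:400]
a=cv2.resize(a,(480,408),interpolation=cv2.INTER_CUBIC);b=cv2.resize(b,(459,408),interpolation=cv2.INTER_CUBIC)
o=np.zeros((408,790,3),np.uint8);o[:,:395]=a[:,:395];o[:,395:]=b[:,:395];cv2.imwrite("pics/w.png",o)
```

```text
1 scene -0.03 [685. 331.]
1 scene 0 [659. 378.]
1 scene 0.03 [632. 427.]
1 top -0.03 [370. 535.]
1 top 0 [322. 534.]
1 top 0.03 [274. 534.]
2 scene -0.03 [643. 203.]
2 scene 0 [615. 249.]
2 scene 0.03 [586. 297.]
2 top -0.03 [349. 499.]
2 top 0 [296. 498.]
2 top 0.03 [244. 498.]
```

View pics/w.png

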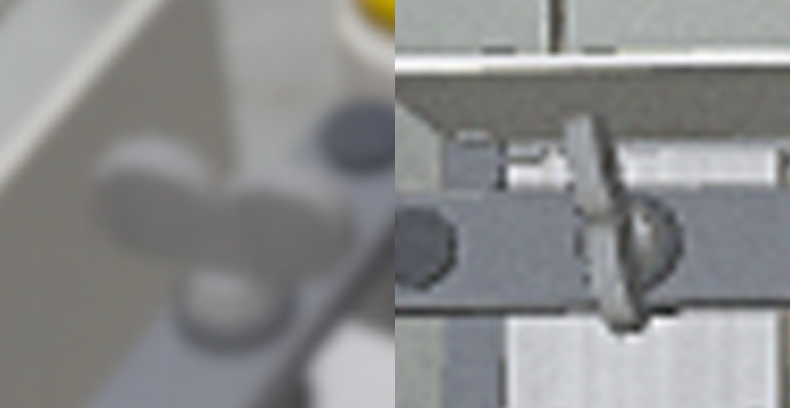

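Run:
```python
from h import *
import cv2
a=cv2.imread("pics/scene2.png")[0:290,490:740]
s=2.06
b=cv2.resize(a,None,fx=s,fy=s,interpolation=cv2.INTER_CUBIC)
# overlay points in tool plane: y offsets, heights over tcp
for dy in(-.045,-.03,0,.03,.045):
  for dz in(0,.02,.04,.06):
    p=(proj('scene',np.array([.4601,.004+dy,.1202+dz]))-OFF['scene']+.35)*3.3-[490,0]
    cv2.circle(b,tuple((p*s).astype(int)),3,[(0,0,255),(0,255,0),(255,0,0),(0,255,255)][int(dz*50+.1)],-1)
t=cv2.imread("pics/top2.png")[440:560,250:400]
t=cv2.resize(t,(275,220));o=np.zeros((b.shape[0],800,3),np.uint8);o[:,:b.shape[1]]=b;o[:220,520:795]=t
cv2.imwrite("pics/g.png",o)
```

```text
(no output)
```

View pics/g.png

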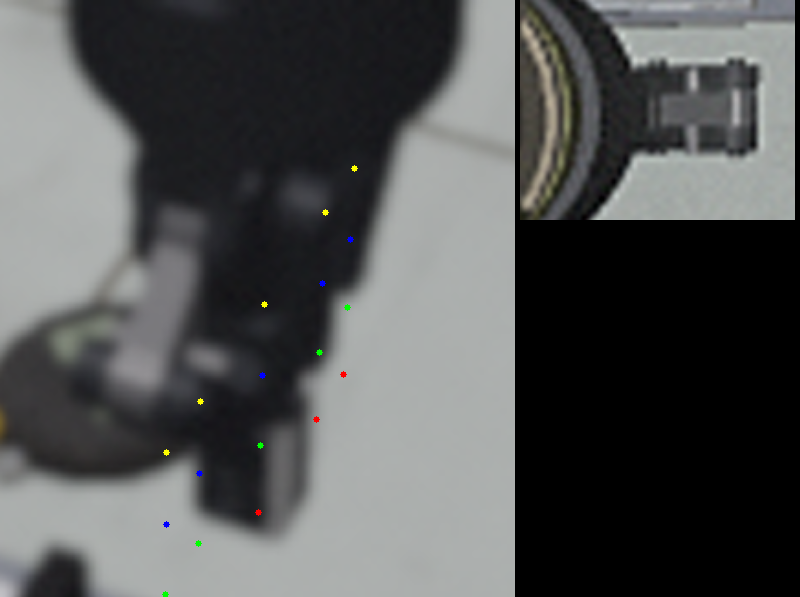

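```bash
python3 -m pendant '[[[0,0,-1],0,-1],[[-0.5,0,-0.6],0,-1],[[-1,0.03,0],0,-1],[[-1,0.03,0],0,-1],[[-1,0.03,0],0,-1],[[-1,0.03,0],0,-1],[[-1,0.03,0],0,-1],[[-1,0.03,0],0,-1],[[-1,0.03,0],0,-1],[[-0.6,0.03,0],0,-1],[[-0.38,0.02,0],-1,-1],[[0,0,0],-1,-1]]';python3 -m pendant '[[[0,0,0],0,-1],[[0,0,0],0,-1]]'; python3 -c "
from workcell import env;import cv2
s=env.get_state();print(s['orientation'],s['wrist_force'],s['ft_torque'],s['joint_pos'])
for c in ('scene','top'):
  a=env.read_camera(c)['color'];a=a[170:350,100:340] if c=='scene' else a[120:300,80:320]
  cv2.imwrite('pics/%s3.png'%c,cv2.resize(a,None,fx=3.3,fy=3.3,interpolation=cv2.INTER_CUBIC))"
```

```text
clock: 12.12
tcp_pos: [0.6295, 0.0134, 0.1504]
orientation: [-0.0, -0.118, 0.993, 0.0]
wrist_force: [0.8, -0.0, -0.1]
finger_gap: 0.0857
clock: 12.38
tcp_pos: [0.6289, 0.0134, 0.151]
orientation: [-0.0, -0.116, 0.993, 0.0]
wrist_force: [-0.3, -0.1, -0.8]
finger_gap: 0.0853
[-1.97923135e-04 -1.15637684e-01  9.93291441e-01  1.52319465e-05] [-0.32539201 -0.06104071 -0.84562237] [-0.00154212  0.05356339  0.00438986] [-1.06248801e-01  4.49636334e-01  4.90991454e-02  1.17065197e+00
 -5.74988024e-05 -3.38042728e-01]
```

View pics/scene3.png

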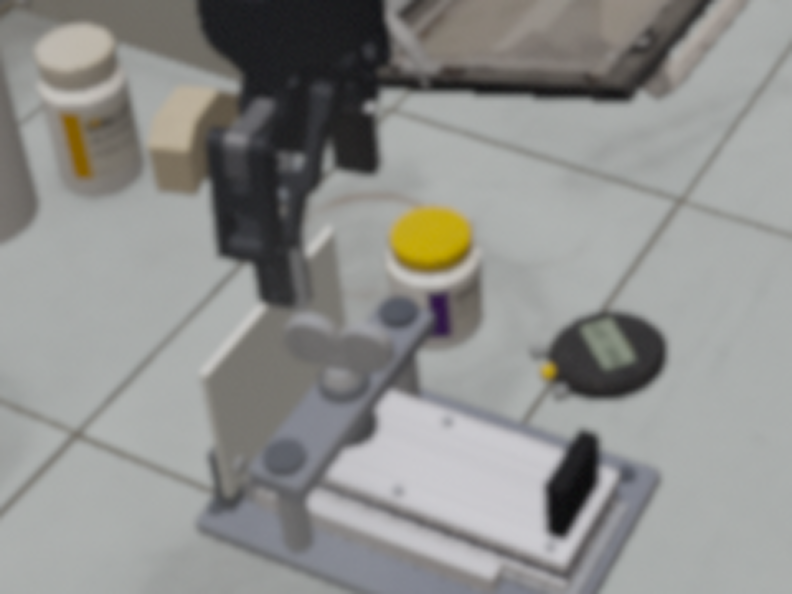

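```bash
python3 -m pendant '[[[0,0,1],0,-1],[[0,0,1],0,-1],[[0,0,0.95],0,-1],[[0,0,0],0,0],[[0,0,0],0,0.6],[[0,0,0],0,1],[[0,0,0],0,1],[[0,0,0],0,1],[[0,0,0],0,1],[[0,0,0],0,1]]' 60; python3 -c "
from workcell import env;import cv2
s=env.get_state();print(s['orientation'],s['wrist_force'],s['ft_torque'],s['joint_pos'],s['tau'])
for c in ('scene','top'):
  a=env.read_camera(c)['color'];a=a[220:400,120:360] if c=='scene' else a[120:300,80:320]
  cv2.imwrite('pics/%s4.png'%c,cv2.resize(a,None,fx=3.3,fy=3.3,interpolation=cv2.INTER_CUBIC))"
```

```text
clock: 13.72
tcp_pos: [0.6297, 0.0133, 0.0932]
orientation: [0.001, -0.116, 0.993, -0.0]
wrist_force: [-1.6, 0.1, 5.6]
finger_gap: 0.0063
[ 6.88875120e-04 -1.16466603e-01  9.93194352e-01 -1.85091911e-04] [-1.58140402  0.10663048  5.57717907] [ 0.08014846  0.23214428 -0.02390531] [-1.06244141e-01  4.85906731e-01 -4.09194681e-02  1.04254463e+00
 -5.63539128e-05 -3.39707290e-01] [-1.35732503e-01 -5.20137727e+01  2.62636471e+01 -4.18897681e-01
 -3.64447979e-02 -7.57191796e-03]
```

View pics/scene4.png

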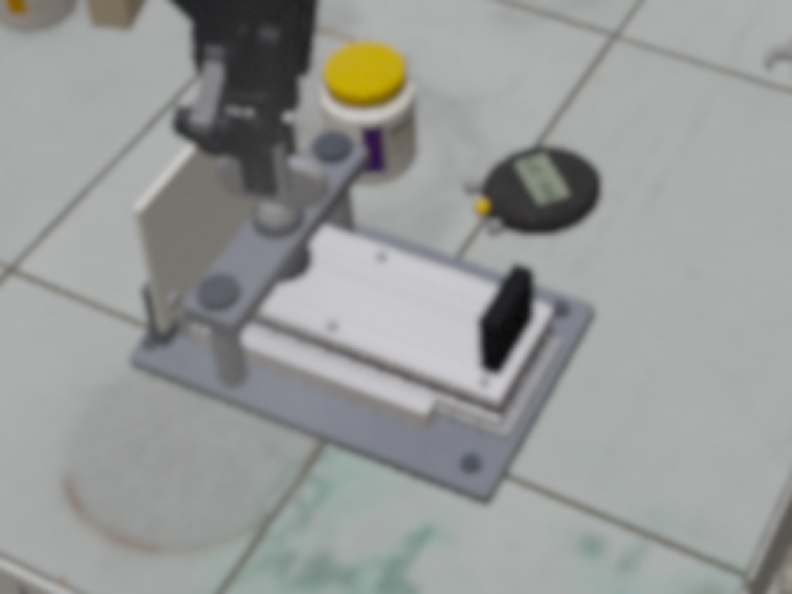

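```bash
cat > m.py <<'E'
from workcell import env
import numpy as np,sys
v=[];F=[]
for i in range(4):
    s=env.get_state();v.append(s['ft_torque'][2]);F.append(s['wrist_force'])
    if i<3: env.read_camera('top')
q=s['orientation'];yaw=2*np.arctan2(q[2],q[1])-np.pi
print('t%.2f'%s['clock'],'theta %.3f'%-(yaw-.027),'Tz',np.round(v,3),'mean %.3f'%np.mean(v),'F',np.mean(F,0).round(1),'gap %.4f'%s['finger_gap'],'tcp',s['tcp_pos'].round(4))
E
python3 m.py
python3 -m pendant '[[[0,0,0],0.25,1],[[0,0,0],0.25,1],[[0,0,0],0.25,1],[[0,0,0],0.25,1]]' >/dev/null; python3 m.py
python3 -m pendant '[[[0,0,0],0.25,1],[[0,0,0],0.25,1],[[0,0,0],0.25,1],[[0,0,0],0.25,1]]' >/dev/null; python3 m.py
```

```text
t13.97 theta -0.206 Tz [ 0.01  -0.036 -0.023  0.028] mean -0.005 F [-0.8  0.3  5.3] gap 0.0060 tcp [0.6297 0.0133 0.0932]
t14.62 theta -0.102 Tz [0.149 0.078 0.082 0.111] mean 0.105 F [-0.8  0.1  5.7] gap 0.0063 tcp [0.6297 0.0133 0.0932]
t15.28 theta 0.003 Tz [0.143 0.13  0.084 0.106] mean 0.116 F [-1.1 -0.4  5.9] gap 0.0057 tcp [0.6297 0.0132 0.0932]
```

```bash
sed -i 's/range(4)/range(10)/;s/i<3/i<9/' m.py
python3 m.py
python3 -m pendant '[[[0,0,0],0.25,1],[[0,0,0],0.25,1],[[0,0,0],0.25,1],[[0,0,0],0.25,1]]' >/dev/null; python3 m.py
```

```text
t15.72 theta 0.003 Tz [0.106 0.1   0.117 0.122 0.039 0.056 0.131 0.081 0.086 0.082] mean 0.092 F [-0.8 -0.1  5.6] gap 0.0067 tcp [0.6297 0.0132 0.0932]
t16.68 theta 0.108 Tz [0.073 0.086 0.117 0.068 0.115 0.111 0.122 0.116 0.075 0.076] mean 0.096 F [-1.  -0.2  5.5] gap 0.0064 tcp [0.6297 0.0131 0.0932]
```

```bash
python3 -m pendant '[[[0,0,0],0.25,1],[[0,0,0],0.25,1],[[0,0,0],0.25,1],[[0,0,0],0.25,1]]' >/dev/null; python3 m.py
python3 -m pendant '[[[0,0,0],0.25,1],[[0,0,0],0.25,1],[[0,0,0],0.25,1],[[0,0,0],0.25,1]]' >/dev/null; python3 m.py
```

```text
t17.62 theta 0.212 Tz [0.106 0.068 0.115 0.089 0.08  0.176 0.113 0.074 0.083 0.153] mean 0.106 F [-1.  -0.1  5.7] gap 0.0063 tcp [0.6297 0.0131 0.0932]
t18.57 theta 0.317 Tz [0.137 0.155 0.066 0.099 0.064 0.097 0.13  0.134 0.136 0.081] mean 0.110 F [-0.9 -0.4  5.8] gap 0.0063 tcp [0.6296 0.0131 0.0932]
```

```bash
python3 -m pendant '[[[0,0,0],0.25,1],[[0,0,0],0.25,1],[[0,0,0],0.25,1],[[0,0,0],0.25,1]]' >/dev/null; python3 m.py
python3 -c "
from workcell import env;import cv2
for c in ('scene','top'):
  a=env.read_camera(c)['color'];a=a[220:400,120:360] if c=='scene' else a[120:300,80:320]
  cv2.imwrite('pics/%s5.png'%c,cv2.resize(a,None,fx=3.3,fy=3.3,interpolation=cv2.INTER_CUBIC))"
```

```text
t19.52 theta 0.422 Tz [0.102 0.117 0.108 0.111 0.074 0.112 0.093 0.095 0.07  0.128] mean 0.101 F [-0.8 -0.5  5.7] gap 0.0063 tcp [0.6296 0.0131 0.0932]
```

View pics/scene5.png

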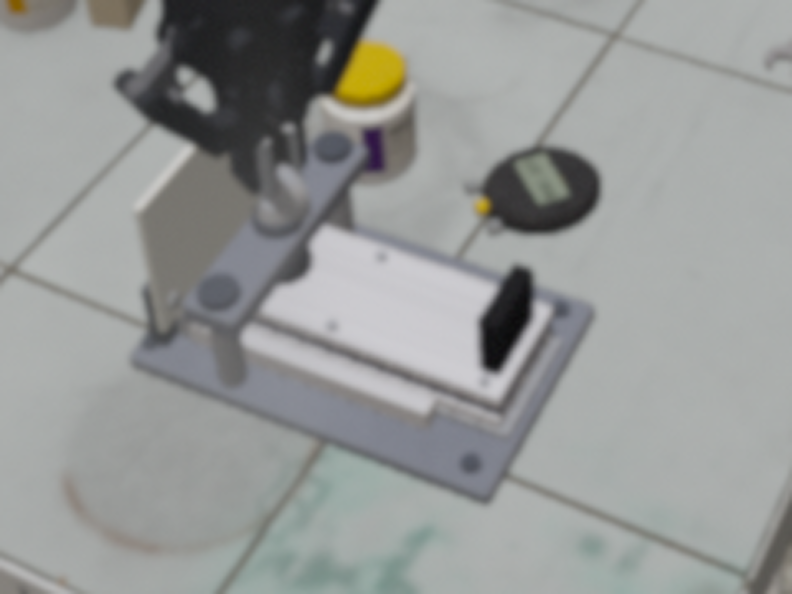

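```bash
python3 -m pendant '[[[0,0,0],0.25,1],[[0,0,0],0.25,1],[[0,0,0],0.25,1],[[0,0,0],0.25,1]]' >/dev/null; python3 m.py
```

```text
t20.57 theta 0.526 Tz [ 0.148  0.079  0.086  0.066  0.088  0.143  0.102  0.157  0.076 -0.025] mean 0.092 F [-0.9 -0.7  5.7] gap 0.0061 tcp [0.6296 0.013  0.0932]
```

```bash
python3 -m pendant '[[[0,0,0],0.25,1],[[0,0,0],0.25,1],[[0,0,0],0.25,1],[[0,0,0],0.25,1]]' >/dev/null; python3 m.py
```

```text
t21.52 theta 0.631 Tz [0.113 0.046 0.055 0.113 0.045 0.123 0.159 0.085 0.101 0.109] mean 0.095 F [-1.2 -0.8  5.6] gap 0.0067 tcp [0.6296 0.013  0.0932]
```

```bash
python3 -m pendant '[[[0,0,0],0.25,1],[[0,0,0],0.25,1],[[0,0,0],0.25,1],[[0,0,0],0.25,1]]' >/dev/null; python3 m.py
```

```text
t22.48 theta 0.736 Tz [0.122 0.075 0.089 0.1   0.159 0.128 0.146 0.132 0.124 0.047] mean 0.112 F [-1.  -0.8  5.9] gap 0.0063 tcp [0.6296 0.0129 0.0932]
```

```bash
python3 -m pendant '[[[0,0,0],0.25,1],[[0,0,0],0.25,1],[[0,0,0],0.25,1],[[0,0,0],0.25,1]]' >/dev/null; python3 m.py
```

```text
t23.43 theta 0.841 Tz [0.138 0.2   0.149 0.161 0.193 0.157 0.113 0.124 0.198 0.088] mean 0.152 F [-1.5 -1.2  5.8] gap 0.0061 tcp [0.6295 0.0129 0.0932]
```

```bash
sed -i 's/range(10)/range(20)/;s/i<9/i<19/' m.py
python3 -m pendant '[[[0,0,0],0.25,1],[[0,0,0],0.25,1]]' >/dev/null; python3 m.py
```

```text
t24.62 theta 0.893 Tz [0.171 0.115 0.172 0.125 0.103 0.149 0.145 0.134 0.139 0.221 0.166 0.197
 0.104 0.113 0.115 0.13  0.195 0.111 0.118 0.148] mean 0.144 F [-1.2 -1.2  5.8] gap 0.0064 tcp [0.6295 0.0129 0.0931]
```

```bash
python3 -m pendant '[[[0,0,0],0.25,1],[[0,0,0],0.25,1]]' >/dev/null; python3 m.py
```

```text
t25.82 theta 0.945 Tz [0.171 0.137 0.198 0.133 0.178 0.164 0.128 0.146 0.135 0.141 0.196 0.108
 0.129 0.175 0.139 0.119 0.131 0.157 0.18  0.168] mean 0.152 F [-1.5 -1.2  6. ] gap 0.0064 tcp [0.6295 0.0129 0.0932]
```

```bash
python3 -m pendant '[[[0,0,0],0.25,1],[[0,0,0],0.25,1]]' >/dev/null; python3 m.py;python3 m.py
```

```text
t27.02 theta 0.998 Tz [0.216 0.196 0.16  0.202 0.103 0.122 0.211 0.178 0.181 0.167 0.183 0.231
 0.164 0.145 0.18  0.156 0.133 0.164 0.117 0.16 ] mean 0.169 F [-1.5 -1.3  5.9] gap 0.0068 tcp [0.6295 0.0129 0.0932]
t27.98 theta 0.998 Tz [0.16  0.161 0.223 0.162 0.155 0.158 0.201 0.129 0.161 0.174 0.188 0.145
 0.146 0.177 0.159 0.123 0.132 0.15  0.165 0.214] mean 0.164 F [-1.6 -1.4  6. ] gap 0.0065 tcp [0.6295 0.0129 0.0932]
```

```bash
python3 -m pendant '[[[0,0,0],0.25,1],[[0,0,0],0,1]]' >/dev/null; python3 m.py
python3 -m pendant '[[[0,0,0],0,0.8],[[0,0,0],0,0.7],[[0,0,0],0,0.65],[[0,0,0],0,0.65],[[0,0,0],0,0.65]]'; python3 m.py
```

```text
t29.18 theta 1.024 Tz [0.176 0.168 0.158 0.176 0.165 0.166 0.148 0.12  0.216 0.214 0.164 0.149
 0.177 0.239 0.255 0.156 0.174 0.16  0.158 0.173] mean 0.176 F [-1.4 -1.1  6.1] gap 0.0064 tcp [0.6295 0.0129 0.0932]
clock: 29.8
tcp_pos: [0.6291, 0.0134, 0.092]
orientation: [-0.0, 0.478, 0.878, -0.0]
wrist_force: [-0.4, 0.8, -0.5]
finger_gap: 0.0149
t30.75 theta 1.024 Tz [-0.001  0.003  0.018 -0.016 -0.012  0.012  0.019  0.017 -0.017 -0.027
 -0.003  0.006 -0.024  0.037  0.017 -0.022  0.018 -0.044  0.014 -0.016] mean -0.001 F [0.1 0.  0.1] gap 0.0152 tcp [0.6292 0.0133 0.0923]
```

```bash
python3 -m pendant '[[[0,0,-0.5],0,0.65],[[0,0,-1],0,0.65],[[0,0,-1],0,0.65],[[0,0,-1],0,0.65],[[0,0,-1],0,0.65],[[0,0,-1],0,0.65],[[0,0,-1],0,0.65],[[0,0,0],0,0.65],[[0,0,0],0,0.65]]'; python3 -c "
from workcell import env;import cv2
for c in ('scene','top'):
  a=env.read_camera(c)['color'];a=a[220:400,120:360] if c=='scene' else a[120:300,80:320]
  cv2.imwrite('pics/%s6.png'%c,cv2.resize(a,None,fx=3.3,fy=3.3,interpolation=cv2.INTER_CUBIC))"
```

```text
clock: 31.88
tcp_pos: [0.629, 0.0134, 0.2219]
orientation: [-0.0, 0.478, 0.878, -0.0]
wrist_force: [0.2, 1.0, -0.1]
finger_gap: 0.0148
```

View pics/scene6.png

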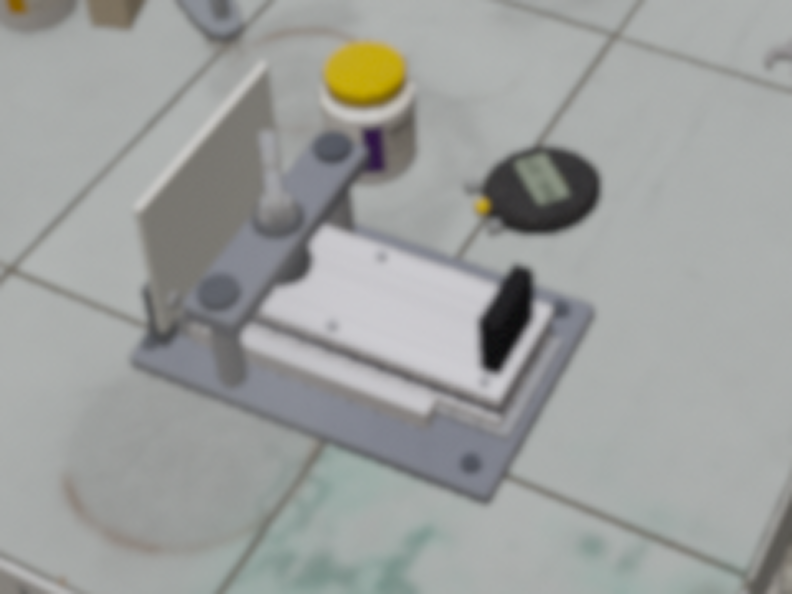

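The picture shows the pack still home, with its handle at about (507, 318) as before. The wing has turned to about (270, 170) and stayed there, the panel is upright, and the jar and stopwatch have not moved. The gripper is well clear.

```bash
python3 -c "
from workcell import env;print(env.hand_in())"
```

```text
the job is handed in; nothing more can be done
None
```

I pushed the pack home against the stop, clamped it at an estimated 25 N, let go of everything and handed the job in at about 32 s. The hand-in gives no verdict, so the clamping force is inferred from the turning moment, not measured.

- **Push:** I pushed the handle with shut fingers until the arm stopped on a steady 9–12 N, well under the 30 N limit. The handle then stood about 120 mm behind the knob's axis in the top picture, as it should when home.
- **Clamping:** I turned the knob slowly from about -0.21 to +1.02 rad. Free turning settled at about 0.10 N m, below the 0.13 N m given. The foot met the pack at about 0.7 rad, and I stopped at 0.176 N m, which is 0.076 N m above free turning.
- **Doubt on the force:** The moment readings were noisy. My estimates of the touch point ranged from 0.64 to 0.74 rad, so the clamp force could lie anywhere from about 22 to 31 N. That is still inside the 14–38 N band.
- **Letting go:** I opened the fingers only to 15 mm, to stay off the panel, then lifted straight up. The force and moment at the wrist were about zero after release.
- **Last picture:** In the close-up after lifting, the pack was still home, the wing had stayed where I left it, and the panel was upright. The jar and stopwatch had not moved. The spanner and beaker are outside that picture, but the arm did not go near them at working height.

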